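# Shut the test kiln and hold the contact probe on its roof mark

## Task

Push the little test kiln's door shut until it clicks home on its catch, then take the round-handled contact probe out of its stand and hold it upright with its tip inside the round ring marked on the kiln's roof. Press lightly, so that the sprung tip is about halfway in, and finish while still holding it there: do not let go or put it down. Leave the other pottery and tools where they are.

Things in the scene. Friction and masses are not known exactly. Their poses are not given: they have to be found in the camera images.
- kiln: grey test kiln, fixed, 200 mm deep (x) by 260 wide (y), flat roof 180 mm above the table. Origin: centre of its underside; x points to its back (the door side is -x), y to its left seen from the robot, z up. A steel sill sticks out 38 mm in front under the door, its top 18 mm above the table. Fixed square vent cover (50 x 50 x 12) on the roof's left rear
- kiln_door (a joint): angle of the kiln door in rad: 0 shut on its catch, positive open (the free right edge swings towards the robot). Starts 0.4 to 0.75. Stays where it is left (0.06 N m). From about 0.09 rad a sprung roller in the sill resists a bead under the door (up to about 10 N at door_push); below 0.04 rad it pulls the door to 0
- door_hinge (a point): top of the door's upright hinge axis (174 mm above the table), at the kiln's left (+y) front corner, in the plane of the door's inner face. The door is a panel 250 mm wide, 22 thick, from 39 to 174 mm above the table. A round black knob sticks out up to 50 mm from its outer face, 222 mm from the hinge, 94 mm above the table
- door_push (a point): point on the door's outer face, moving with the door: 145 mm from the hinge axis along the door, 25 mm below its top edge (149 mm above the table); a good place to push with closed fingertips
- spot (a point): centre of the measuring mark on the kiln's flat roof, 180 mm above the table: a thin dark ring, 34 mm outside and 22 mm inside diameter, flush with the roof; fixed to the kiln at 35 mm forward (-x) and 10 mm right (-y) of the roof's centre; its z is up
- probe: contact probe, loose, about 130 g: a round black handle 28 mm diameter and 80 mm long with a thin steel band near its top, below it a steel stem 14 mm diameter and 30 mm long, and a sprung steel tip. Origin: centre of the handle's underside; z up along the handle. It stands in its stand, the handle resting on the stand's top, stem and tip in the hole: lift it 50 mm or more to clear
- probe_grip (a point): on the probe's axis, 40 mm above the handle's underside (halfway up the handle): where to grip it, from above with any yaw
- probe_end (a point): the lowest point of the probe's sprung tip (10 mm diameter, rounded); with the tip fully out it lies 46 mm below the handle's underside, 86 mm below probe_grip; moves up with the tip as it is pressed
- probe_tip (a joint): how far the sprung tip is pressed in, m: 0 fully out, 0.010 fully in; starts yielding at 1.2 N and takes 5.2 N fully in (400 N/m)
- probe_stand: fixed pale wooden block 64 x 64 x 60 high with a 20 mm through hole in its middle, holding the probe. Origin: centre of its underside, z up. An identical block holding the stamp stands near; the two swap places
- stamp: bystander: wooden pottery stamp with a square handle 26 x 26 x 75 mm standing in the other block. Origin: centre of the handle's underside
- cup: bystander: blue plastic cup, 72 mm across, 90 high, standing left. Origin: centre of its underside
- bowl: bystander: fired terracotta bowl 110 mm across, 50 high, right of the kiln. Origin: centre of its underside
- tiles: bystander: stack of four terracotta tiles 75 x 75 x 32 mm, near the robot. Origin: centre of its underside
- pinch_pot: bystander: small terracotta bowl 64 mm across, 40 high, on the green board near the robot. Origin: centre of its underside
- shaper: bystander: flat wooden modelling tool about 175 mm long and 8 thick, lying on the green board. Origin: under its handle's middle
- dish: bystander: small terracotta dish 70 mm across, 22 high, on the right rear of the kiln's roof. Origin: centre of its underside
Mind the look-alikes: they are no part of the job. What is shaped like the probe but blue, purple or yellow is not meant.

How it is judged:
On the way, in this order (a step that is already met when the one before it is completed fails the run):
1. the kiln door is shut and seated on its catch (value of joint kiln_door below 0.02 rad and contact force between the fingers and probe below 0.1 N), for 0.2 s.
2. the probe is lifted out of its stand by the gripper (value of joint kiln_door below 0.02 rad and contact force between probe and the fingers above 2 N and contact force between probe and probe_stand below 0.1 N and height (world z) of probe_end above 0.065 m), for 0.2 s.
At the end, for the whole second after the job is handed in: The door is still seated on its catch (under 0.02 rad); the fingers hold the probe (over 2 N), clear of its stand and upright within 0.12 rad; its tip touches the roof within 11 mm of the ring's centre with 0.8 to 10 N and is pressed in 2 to 8 mm (value of joint kiln_door below 0.02 rad and contact force between probe and the fingers above 2 N and contact force between probe and probe_stand below 0.1 N and angle between probe's own z axis and vertical below 0.12 rad and horizontal distance between probe_end and spot below 0.011 m and height (world z) of probe_end between 0.175 and 0.185 m and contact force between probe and kiln between 0.8 and 10 N and value of joint probe_tip between 0.002 and 0.008 m); the arm keeps its last pose, push and grip.
It fails at once if the probe is rammed into the kiln (over 20 N) (contact force between probe and kiln above 20 N).
It fails at once if another piece of pottery or tool is moved more than 30 mm (distance of any of stamp, cup, bowl, tiles, pinch_pot, shaper, dish from where it was at the start of the episode above 0.03 m).
It also fails if it takes over 54 s, if anything falls off the work surface, if the arm or the gripper's body presses on something with over 40 N, if the wrist force passes 120 N, or if a joint passes its speed limit or range.

## Robot

A 6-joint arm with a two-finger parallel gripper is mounted at the origin on the work surface. World frame = base frame: x ahead of the robot, y to its left, z up, the work surface at z = 0. Lengths are in m, angles in rad, forces in N, time in s.
With the tool pointing down it reaches from about 0.35 to 0.775 m from the base axis. Payload 7.3 kg.
Tool frame: the origin (TCP) lies at the centre of the arm's flange, where the gripper is bolted on; the fingertips stand 178 mm ahead of it and the grasp point (between the pads) lies 159 mm ahead of it; z points along the fingers, y is the line along which they close (so a half turn about z gives the same grasp; the last joint's range is limited). The gripper opens to 92 mm and grips with 3 to 60 N. Pads are 19 mm wide; open, the fingers measure 130 mm over their backs; the gripper's body (75 mm by 190 mm) begins 47 mm behind the grasp point.
Start: joints at [-1.432, 0.342, 1.524, -0, 1.275, -0.146], TCP at [0.148, -0.504, 0.405] pointing down, gripper open.
Joint ranges: [-2.53, 2.53], [-0.77, 2.02], [0.04, 2.7], [-1, 4.14], [0.28, 2.66], [-3.11, 3.11]. Speed limits (rad/s): [2.57, 2.57, 3.14, 3.14, 3.14, 3.14].

## Interface

Orientations are given as [roll, pitch, yaw] about the fixed x, y, z axes, in that order (R = Rz(yaw) Ry(pitch) Rx(roll)).
In Python, from cell import robot gives the robot as it stands.
- The arm moves only by the shell command python3 -m pendant 'ROWS' [OPENING] [FORCE]. ROWS is a JSON list of rows, 1 to 8 of them, each written [[dx, dy, dz], [rx, ry, rz]]: dx, dy, dz in fractions of the full range, 1 being 0.8 m, then a rotation vector rx, ry, rz in shares of pi rad (1.0 is pi rad); each row shifts and turns the commanded pose from where the row before left it, along the tool's axes as they then stand; what a row does not reach is not made up. A row lasts 1/12 s, in which the tool goes at most 0.0417 m and 0.125 rad, less where a joint would pass 70% of its speed; a pose out of reach is approached as far as the arm can. OPENING is the finger opening in m, set as the command begins (- or left out keeps the last). The fingers move at their own pace and stop on an object; FORCE is the grip in N (left out, the last holds). Time passes only in rows, so rows that do not move let the fingers close. It prints the time, the measured TCP pose, the force, the opening and the grip force at its end. Shift and turn numbers lie between -1 and 1, and a call with a number outside is refused. Input that does not fit is refused with a message, and nothing moves.
- robot.observe(): the state, without advancing time (a new reading comes with each control period).
- robot.read_camera(name): name is "scene" or "top" or "wrist"; returns a dict with "image" (400x640x3 uint8, red, green, blue), "fx", "fy", "cx", "cy" (pixels), "pose" (4x4, takes a point from camera to world coordinates). Camera axes: x right, y down, z forward; pixel columns grow to the right and rows downward; lengths in m; the calibration is good to about 2 mm. A picture is of the moment at which its call begins. There is no depth.
- robot.hand_in(): hands the job in; it is judged then, once.
The state is a dict: "time": time; "qpos": joint angles; "qvel": joint speeds; "joint_efforts": joint torques, N m; "tool_pos": TCP position; "tool_rot": TCP orientation; "contact_force": force on the tool from outside, world axes, zero at the start; "torque": the same for the moment, N m; "opening": finger opening in m; "grip_force": force on a finger pad.
Only numpy, scipy, OpenCV 4.12 (cv2) and the standard library are available. Lean on these libraries where they do the work, as an engineer would, in place of code of your own. Each camera call takes 0.05 s, during which the arm holds its last target. There are 200 camera calls.

## Working session

There is one attempt and no reset: what is moved stays moved. The work goes in short steps, Python scripts to look and compute and a shell command to move; the robot and the scene stay as the last step left them, time stands still between calls to the robot, and variables do not carry over. Pictures are saved under pics/ and viewed, at most 10 in all, crops included, and the job is handed in when it is done.

```bash
ls; mkdir -p pics
python3 - <<'E'
from cell import robot
import cv2,numpy as np,pickle
s=robot.observe(); print(s['time'],s['tool_pos'],s['tool_rot'])
for n in("scene","top","wrist"):
    c=robot.read_camera(n); pickle.dump(c,open(f'pics/{n}0.pkl','wb')); cv2.imwrite(f'pics/{n}0.png',c['image'][:,:,::-1])
    print(n,c['fx'],c['cx'],c['cy'],np.round(c['pose'],3).tolist())
E
```

```text
pics
0.0 [ 0.14751751 -0.50370764  0.40405504] [-3.14007442e+00 -1.91747549e-04  2.84803946e-01]
scene 458.962332078878 321.16612972390203 196.17819806228957 [[0.506, 0.477, -0.719, 1.457], [0.862, -0.301, 0.407, -0.471], [-0.022, -0.826, -0.563, 0.836], [0.0, 0.0, 0.0, 1.0]]
top 520.6437234024739 313.2873921800404 202.92139602113627 [[-0.024, -0.997, 0.075, 0.439], [-0.999, 0.026, 0.019, -0.003], [-0.021, -0.074, -0.997, 1.735], [0.0, 0.0, 0.0, 1.0]]
wrist 320.04100993197613 319.67386240083357 199.48758559016846 [[0.281, -0.926, -0.254, 0.217], [-0.96, -0.271, -0.072, -0.484], [-0.002, 0.264, -0.965, 0.383], [0.0, 0.0, 0.0, 1.0]]
```

View pics/top0.png

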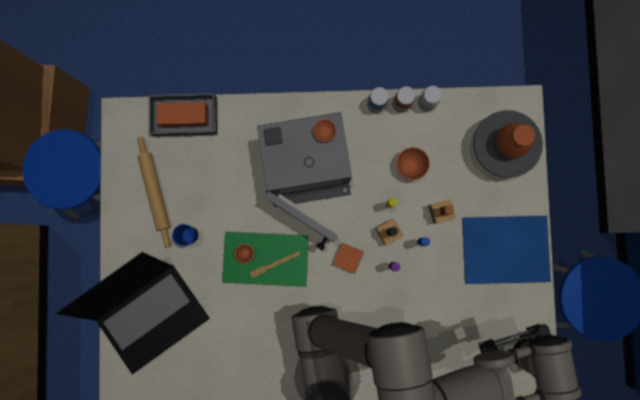

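View pics/scene0.png

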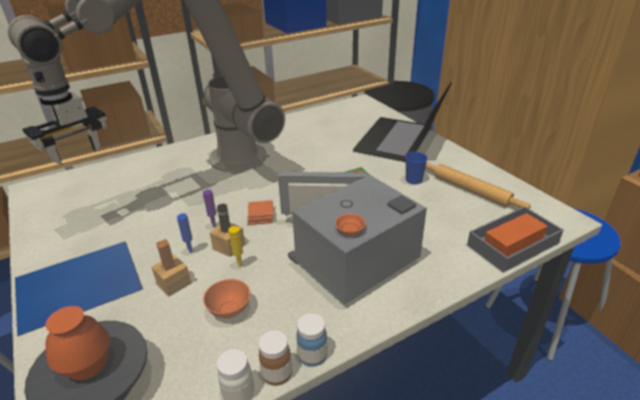

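The top view shows the kiln roof with its ring at about (309,162). The open door runs from (269,196) to (334,238). The black probe is in a block at (390,231), and the stamp's block is at (441,211). In the scene view the probe handle is at (224,217) and the ring at (347,204).

```bash
cat > h.py <<'E'
import numpy as np,pickle,cv2
def load(n): return pickle.load(open(f'pics/{n}.pkl','rb'))
def ray(c,p):
    d=c['pose'][:3,:3]@np.array([(p[0]-c['cx'])/c['fx'],(p[1]-c['cy'])/c['fy'],1.]); return c['pose'][:3,3],d/np.linalg.norm(d)
def plane(c,p,z):
    o,d=ray(c,p); return o+d*(z-o[2])/d[2]
def tri(c1,p1,c2,p2):
    o1,d1=ray(c1,p1);o2,d2=ray(c2,p2)
    t=np.linalg.lstsq(np.c_[d1,-d2],o2-o1,rcond=None)[0]
    a,b=o1+t[0]*d1,o2+t[1]*d2; return (a+b)/2,np.linalg.norm(a-b)
def proj(c,X):
    q=c['pose'][:3,:3].T@(np.array(X)-c['pose'][:3,3]); return q[:2]/q[2]*c['fx']+[c['cx'],c['cy']]
def snap(n,tag):
    from cell import robot
    c=robot.read_camera(n); pickle.dump(c,open(f'pics/{tag}.pkl','wb')); cv2.imwrite(f'pics/{tag}.png',c['image'][:,:,::-1]); return c
def crop(c,x,y,w,h,k,out): 
    cv2.imwrite(out,cv2.resize(c['image'][y:y+h,x:x+w,::-1],None,fx=k,fy=k,interpolation=cv2.INTER_CUBIC))
E
python3 - <<'E'
from h import *
t=load('top0');s=load('scene0')
a=cv2.resize(t['image'][105:255,250:410],None,fx=3.75,fy=3.75,interpolation=cv2.INTER_CUBIC)  # 600x562
cv2.imwrite('pics/tc.png',np.clip(a[:,:,::-1]*1.6,0,255).astype(np.uint8))
b=cv2.resize(s['image'][160:300,200:435],None,fx=3.4,fy=3.4,interpolation=cv2.INTER_CUBIC)
cv2.imwrite('pics/sc.png',np.clip(b[:,:,::-1]*1.4,0,255).astype(np.uint8))
E
```

```text
(no output)
```

View pics/tc.png

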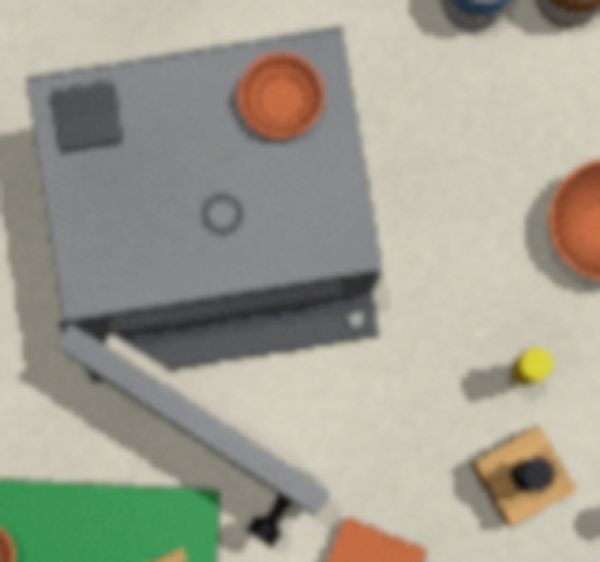

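View pics/sc.png

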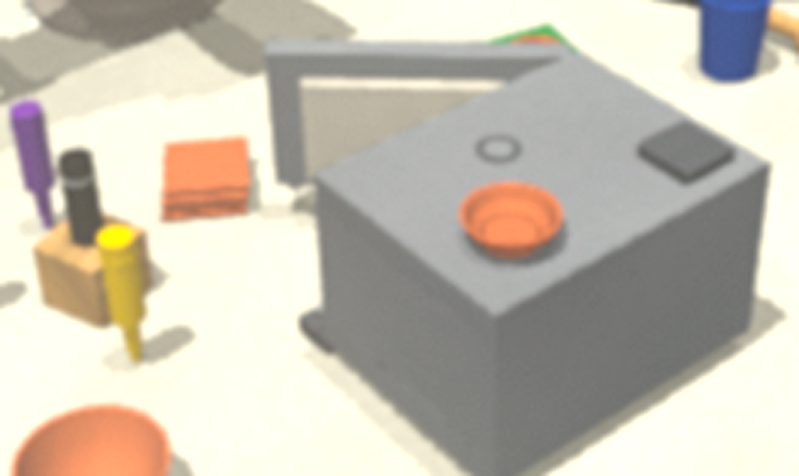

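The crops show the ring at top (222,213) and scene (498,149). The roof corners, the door's top edge, the probe cap at top (536,472) and scene (75,160), and the knob at the door's free end are all clear.

Run:
```python
from h import *
np.set_printoptions(precision=4,suppress=True)
t=load('top0');s=load('scene0')
T=lambda x,y:(250+(x+.5)/3.75-.5,105+(y+.5)/3.75-.5); S=lambda x,y:(200+(x+.5)/3.4-.5,160+(y+.5)/3.4-.5)
# sub-pixel: dark ring blob and probe cap in top
def blob(c,mask,x,y,w,h):
    m=mask[y:y+h,x:x+w].astype(np.uint8); n,l,st,ce=cv2.connectedComponentsWithStats(m); i=1+np.argmax(st[1:,4]); return ce[i]+[x,y],st[i]
gt=t['image'].astype(int)
pt,st=blob(t,(gt.max(2)<60),380,218,25,25); print('cap/handle',pt,st)
ring=blob(t,(gt.max(2)<np.median(gt[155:170,300:318].max(2))-8),300,152,20,20); print('ring',ring)
rt=ring[0]
print('ring tri',tri(t,rt,s,S(498,149)),plane(t,rt,.18),plane(s,S(498,149),.18))
print('probe top tri',tri(t,T(536,472),s,S(75,158)),plane(t,T(536,472),.14),plane(s,S(75,158),.14), 'handle mid top-blob',plane(t,pt,.12))
R=[plane(t,T(*p),.18) for p in[(28,77),(342,28),(379,270),(66,320)]]
Rs=tri(t,T(379,270),s,S(318,178)); print('FR corner tri',Rs, 'RL?',tri(t,T(28,77),s,S(768,165)),tri(t,T(342,28),s,S(494,313)))
for r in R: print(r)
c=np.mean(R,0); ex=(R[0]+R[1]-R[2]-R[3])/2; yaw=np.arctan2(ex[1],ex[0]); print('c',c,'depth',np.linalg.norm(ex),'yaw',yaw, 'width',np.linalg.norm(R[0]-R[1]))
ey=R[0]+R[3]-R[1]-R[2]; print('yaw2',np.arctan2(-ey[0],ey[1]))
Rm=np.array([[np.cos(yaw),-np.sin(yaw)],[np.sin(yaw),np.cos(yaw)]])
print('spot pred',c[:2]+Rm@[-.035,-.01],'hinge approx',c[:2]+Rm@[-.1,.125])
D=[plane(t,T(*p),.174) for p in[(78,327),(66,345),(327,490),(308,510)]]
for d in D: print(d)
for a,b in((0,2),(1,3)):
  v=D[b]-D[a]; print('door dir',np.arctan2(v[1],v[0]),np.linalg.norm(v))
```

```text
cap/handle [391.0395 231.4211] [ 6 10 11  8 76]
ring (array([308.6711, 161.5921]), array([ 3,  4, 12, 12, 76], dtype=int32))
ring tri (array([0.6808, 0.038 , 0.1805]), np.float64(0.0015784036502734813)) [0.6805 0.0373 0.18  ] [0.6804 0.0391 0.18  ]
probe top tri (array([ 0.4677, -0.2126,  0.1392]), np.float64(0.00016771876587235487)) [ 0.4677 -0.2126  0.14  ] [ 0.469  -0.2128  0.14  ] handle mid top-blob [ 0.4653 -0.2104  0.12  ]
FR corner tri (array([ 0.6331, -0.0864,  0.1733]), np.float64(0.0038030355107813345)) RL? (array([0.7972, 0.1921, 0.178 ]), np.float64(0.0015604254244759332)) (array([ 0.8297, -0.0625,  0.1803]), np.float64(0.002915591994178129))
[0.7963 0.1912 0.18  ]
[ 0.829  -0.0637  0.18  ]
[ 0.6315 -0.0878  0.18  ]
[0.5979 0.1639 0.18  ]
c [0.7137 0.0509 0.18  ] depth 0.19964074753668776 yaw 0.12895520493579785 width 0.25705838236395817
yaw2 0.13028523669486458
spot pred [0.6802 0.0365] hinge approx [0.5984 0.162 ]
[0.5926 0.155  0.174 ]
[0.5783 0.1649 0.174 ]
[ 0.4569 -0.0415  0.174 ]
[ 0.4413 -0.0259  0.174 ]
door dir -2.175333546154717 0.23878780984654366
door dir -2.193362486842144 0.2348996332719433
```

Units first: shifts go in shares of 0.8 m and turns go in shares of pi rad. So 0.03 m / 0.8 = 0.0375, 0.029 m / 0.8 = 0.0363, 0.078 rad / 3.1416 = 0.0248.

```bash
python3 -m pendant '[[[0.0363, -0.0263, 0], [0, 0, 0.0248]], [[0.0363, -0.0263, 0], [0, 0, 0.0248]], [[0.0375, -0.0263, 0], [0, 0, 0]], [[0.0375, -0.0263, 0], [0, 0, 0]], [[0.0375, -0.0263, 0], [0, 0, 0]], [[0.0375, -0.0263, 0], [0, 0, 0]], [[0.0375, -0.0263, 0], [0, 0, 0]]]' 0.0 10; python3 -m pendant '[[[0.015, -0.0438, 0], [0, 0, 0]], [[0.015, -0.0438, 0], [0, 0, 0]], [[0.015, -0.0438, 0], [0, 0, 0]], [[0.015, -0.0438, 0], [0, 0, 0]], [[0.015, -0.0438, 0], [0, 0, 0]], [[0.015, -0.0438, 0], [0, 0, 0]], [[0.015, -0.0438, 0], [0, 0, 0]], [[0, 0, 0], [0, 0, 0]]]'
```

```text
time: 0.73
tool_pos: [0.3297, -0.3242, 0.4047]
tool_rot: [-3.142, 0.0, 0.128]
contact_force: [0.4, -0.1, -0.1]
opening: 0.0499
grip_force: 0.0
time: 1.4
tool_pos: [0.3807, -0.0668, 0.4047]
tool_rot: [-3.139, -0.0, 0.135]
contact_force: [-0.8, 0.1, 0.6]
opening: 0.001
grip_force: 0.0
```

Scaled: -0.03 m / 0.8 = -0.0375, 0.025 m / 0.8 = 0.0313.

```bash
python3 -m pendant '[[[0.015, -0.0375, 0], [0, 0, 0]], [[0.015, -0.0375, 0], [0, 0, 0]], [[0, 0, 0.0325], [0, 0, 0]], [[0, 0, 0.0325], [0, 0, 0]], [[0, 0, 0.0313], [0, 0, 0]], [[0, 0, 0], [0, 0, 0]]]'; python3 -m pendant '[[[0.025, 0, 0], [0, 0, 0]], [[0.025, 0, 0], [0, 0, 0]], [[0.025, 0, 0], [0, 0, 0]], [[0.025, 0, 0], [0, 0, 0]], [[0.025, 0, 0], [0, 0, 0]]]'
```

```text
time: 1.9
tool_pos: [0.3953, -0.0089, 0.3242]
tool_rot: [-3.139, 0.008, 0.129]
contact_force: [-1.3, -0.9, -1.0]
opening: 0.0006
grip_force: 0.0
time: 2.32
tool_pos: [0.4969, 0.0033, 0.3289]
tool_rot: [3.141, 0.0, 0.128]
contact_force: [-0.1, -1.0, 0.3]
opening: 0.0007
grip_force: 0.5
```

Scaled: 0.018 m / 0.8 = 0.0225, 0.012 m / 0.8 = 0.015.

```bash
python3 -m pendant '[[[0.0225, 0, 0], [0, 0, 0]], [[0.0225, 0, 0], [0, 0, 0]], [[0.0225, 0, 0], [0, 0, 0]], [[0.015, 0, 0], [0, 0, 0]], [[0.01, 0, 0], [0, 0, 0]], [[0.0063, 0, 0], [0, 0, 0]], [[0, 0, 0], [0, 0, 0]]]'; python3 -m pendant '[[[0.0038, 0, 0], [0, 0, 0]], [[0.0038, 0, 0], [0, 0, 0]], [[0.0038, 0, 0], [0, 0, 0]], [[0, 0, 0], [0, 0, 0]]]'
```

```text
time: 2.9
tool_pos: [0.5746, 0.0134, 0.3282]
tool_rot: [3.141, -0.0, 0.128]
contact_force: [-0.6, 0.4, 0.2]
opening: 0.0005
grip_force: 0.0
time: 3.23
tool_pos: [0.5834, 0.0148, 0.3279]
tool_rot: [3.142, -0.0, 0.129]
contact_force: [-0.1, 0.3, 0.6]
opening: 0.0005
grip_force: 0.1
```

Run:
```python
from h import *
t=snap('top','top1')
a=cv2.resize(t['image'][105:255,250:410],None,fx=3.75,fy=3.75,interpolation=cv2.INTER_CUBIC)
cv2.imwrite('pics/tc1.png',np.clip(a[:,:,::-1]*1.6,0,255).astype(np.uint8))
```

```text
(no output)
```

View pics/tc1.png

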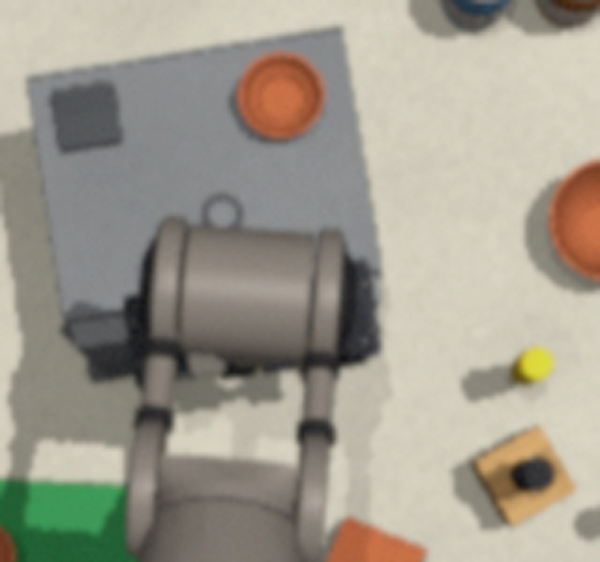

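The door is nearly shut, but the push force is still close to zero, so I haven't reached the catch yet. I'll keep pushing slowly.

Scaled: 0.003 m / 0.8 = 0.0038.

```bash
for i in 1 2; do :; done; python3 -m pendant '[[[0.0038, 0, 0], [0, 0, 0]], [[0.0038, 0, 0], [0, 0, 0]], [[0, 0, 0], [0, 0, 0]]]'; python3 -m pendant '[[[0.0038, 0, 0], [0, 0, 0]], [[0.0038, 0, 0], [0, 0, 0]], [[0, 0, 0], [0, 0, 0]]]'
```

```text
time: 3.53
tool_pos: [0.5859, 0.0152, 0.3278]
tool_rot: [-3.141, 0.013, 0.13]
contact_force: [-23.5, -4.8, 14.6]
opening: 0.0006
grip_force: 12.3
time: 3.78
tool_pos: [0.5882, 0.0155, 0.3278]
tool_rot: [-3.141, 0.027, 0.13]
contact_force: [-47.1, -9.1, 29.5]
opening: 0.0005
grip_force: 24.4
```

Scaled: -0.04 m / 0.8 = -0.05, -0.03 m / 0.8 = -0.0375.

```bash
python3 -m pendant '[[[-0.015, 0, 0], [0, 0, 0]], [[-0.0375, 0, 0], [0, 0, 0]], [[-0.05, 0, 0], [0, 0, 0]], [[0, 0, -0.0375], [0, 0, 0]], [[0, 0, -0.0375], [0, 0, 0]], [[-0.0375, 0.0375, 0], [0, 0, 0]], [[-0.0375, 0.0375, 0], [0, 0, 0]], [[0, 0, 0], [0, 0, 0]]]' 0.075
python3 - <<'E'
from h import *
t=snap('top','top2');s=snap('scene','scene2');w=snap('wrist','wrist2')
a=cv2.resize(t['image'][105:255,250:350],None,fx=3.75,fy=3.75,interpolation=cv2.INTER_CUBIC)
b=cv2.resize(s['image'][160:300,250:360],None,fx=3.6,fy=4.014,interpolation=cv2.INTER_CUBIC)
k=np.hstack([a,b[:562]])
cv2.imwrite('pics/tc2.png',np.clip(k[:,:,::-1]*1.5,0,255).astype(np.uint8))
E
```

```text
time: 4.45
tool_pos: [0.4601, -0.0633, 0.3883]
tool_rot: [3.14, 0.001, 0.126]
contact_force: [0.5, -0.3, -0.4]
opening: 0.0492
grip_force: 0.0
```

View pics/tc2.png

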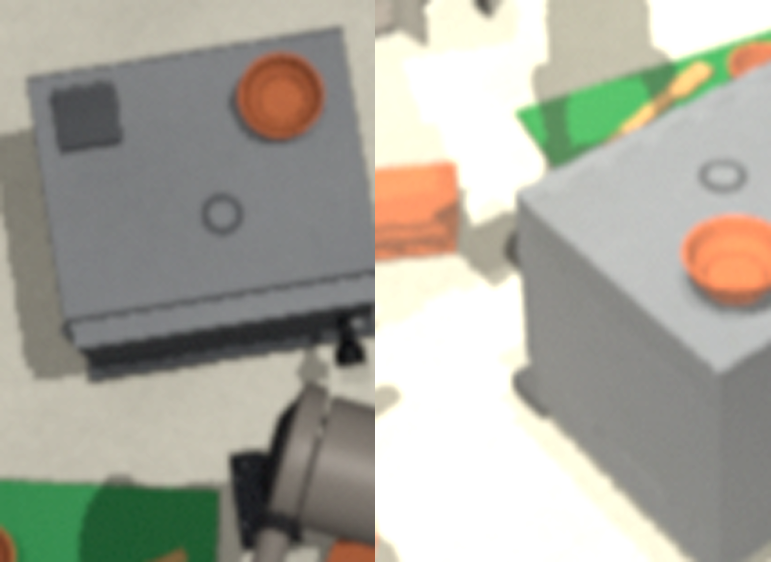

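The door now lies parallel to the kiln front with an even strip about 22 mm wide, so it is shut. Next is the probe.

Scaled: 0.037 m / 0.8 = 0.0463, -0.003 m / 0.8 = -0.0038.

```bash
python3 -m pendant '[[[-0.0038, 0.0463, 0], [0, 0, 0]], [[-0.0038, 0.0463, 0], [0, 0, 0]], [[-0.0038, 0.0463, 0], [0, 0, 0]], [[-0.0038, 0.0463, 0], [0, 0, 0]], [[0, 0, 0], [0, 0, 0]], [[0, 0, 0], [0, 0, 0]]]' 0.075;  python3 - <<'E'
from h import *
from cell import robot
np.set_printoptions(precision=4,suppress=True)
w=snap('wrist','wrist3'); print(robot.observe()['tool_pos'])
# where predicted
print([proj(w,(.4675,-.2125,z)) for z in(.06,.10,.14)], proj(load('wrist2'),(.4675,-.2125,.14)))
E
```

```text
time: 5.1
tool_pos: [0.4708, -0.2092, 0.387]
tool_rot: [-3.141, 0.0, 0.127]
contact_force: [0.4, -0.1, -0.9]
opening: 0.0751
grip_force: 0.0
[ 0.4707 -0.208   0.3871]
[array([322.5269, 191.2887]), array([322.8599, 202.3763]), array([323.3008, 217.0572])] [518.8583 230.0005]
```

View pics/wrist3.png

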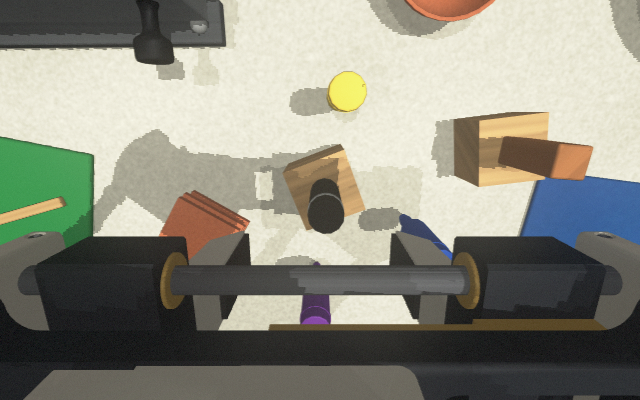

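The wrist view shows the probe cap at about (326,213) and the block's top centred near (324,189). The yellow look-alike is at (348,91), purple at (315,315) and blue at (415,225).

Run:
```python
from h import *
np.set_printoptions(precision=4,suppress=True)
w=load('wrist3');t=load('top0');w2=load('wrist2')
print('cap w',plane(w,(326,213),.14),'block',plane(w,(324,189),.06))
m=(w2['image'].max(2)<75).astype(np.uint8); x,y=519,230
n,l,st,ce=cv2.connectedComponentsWithStats(m); i=l[y,x]; print('w2',st[i],ce[i])
print('yellow',plane(t,(250+535/3.75,105+365/3.75),.12),'blue',plane(t,(424,241),.12),'purple',plane(t,(395,266),.12), 'purple w',plane(w,(315,320),.12))
```

```text
cap w [ 0.4709 -0.2141  0.14  ] block [ 0.47   -0.2136  0.06  ]
w2 [  383   208   239   117 13204] [504.8102 275.5073]
yellow [ 0.5552 -0.2186  0.12  ] blue [ 0.4334 -0.3105  0.12  ] purple [ 0.359  -0.2188  0.12  ] purple w [ 0.3644 -0.2187  0.12  ]
```

Scaled: 0.036 m / 0.8 = 0.045, 0.005 m / 0.8 = 0.0063.

```bash
python3 -m pendant '[[[-0.0025, 0.0063, 0.025], [0, 0, 0]], [[0, 0, 0.045], [0, 0, 0]], [[0, 0, 0.045], [0, 0, 0]], [[0, 0, 0.0325], [0, 0, 0]], [[0, 0, 0.0125], [0, 0, 0]], [[0, 0, 0], [0, 0, 0]]]' 0.06; python3 -m pendant '[[[0, 0, 0], [0, 0, 0]], [[0, 0, 0], [0, 0, 0]], [[0, 0, 0], [0, 0, 0]], [[0, 0, 0], [0, 0, 0]], [[0, 0, 0], [0, 0, 0]], [[0, 0, 0], [0, 0, 0]]]' 0.0 25
```

```text
time: 5.65
tool_pos: [0.4686, -0.2119, 0.2577]
tool_rot: [-3.138, 0.004, 0.131]
contact_force: [0.3, 0.5, 0.7]
opening: 0.0601
grip_force: 0.0
time: 6.15
tool_pos: [0.4688, -0.2139, 0.2605]
tool_rot: [3.14, -0.001, 0.129]
contact_force: [-0.7, 0.2, 4.7]
opening: 0.0276
grip_force: 25.0
```

Scaled: -0.035 m / 0.8 = -0.0438, -0.03 m / 0.8 = -0.0375.

```bash
python3 -m pendant '[[[0, 0, -0.0125], [0, 0, 0]], [[0, 0, -0.0375], [0, 0, 0]], [[0, 0, -0.0438], [0, 0, 0]], [[0, 0, -0.0438], [0, 0, 0]], [[0, 0, -0.0438], [0, 0, 0]], [[0, 0, -0.0438], [0, 0, 0]], [[0, 0, -0.0438], [0, 0, 0]], [[0, 0, 0], [0, 0, 0]]]'; python3 -m pendant '[[[0, 0, 0], [0, 0, 0]], [[0, 0, 0], [0, 0, 0]], [[0, 0, 0], [0, 0, 0]], [[0, 0, 0], [0, 0, 0]]]'
python3 - <<'E'
from h import *
snap('scene','scene4');snap('top','top4')
E
```

```text
time: 6.82
tool_pos: [0.4687, -0.2137, 0.4827]
tool_rot: [3.133, -0.01, 0.129]
contact_force: [-0.1, 0.2, -0.9]
opening: 0.0272
grip_force: 25.0
time: 7.15
tool_pos: [0.4685, -0.2136, 0.4732]
tool_rot: [-3.139, 0.003, 0.129]
contact_force: [-0.4, 0.1, -0.0]
opening: 0.0276
grip_force: 25.0
```

View pics/scene4.png

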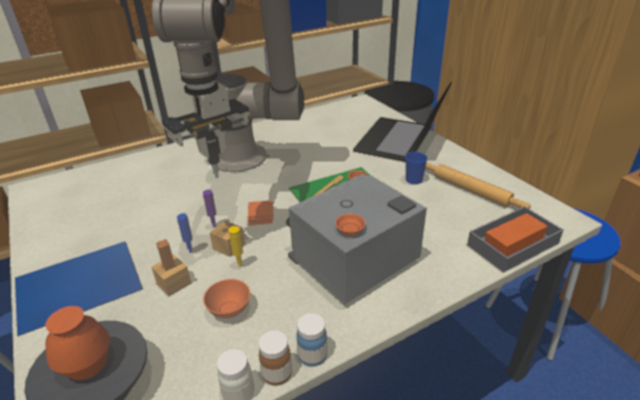

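The probe is held upright above its stand: handle about (214,165), tip about (217,176). The stand at (227,237) is empty. Now I'll carry it to the ring.

Scaled: 0.0275 m / 0.8 = 0.0344, -0.025 m / 0.8 = -0.0313.

```bash
python3 -m pendant '[[[0.015, -0.0138, 0], [0, 0, 0]], [[0.03, -0.0275, 0], [0, 0, 0]], [[0.0344, -0.0313, 0], [0, 0, 0]], [[0.0344, -0.0313, 0], [0, 0, 0]], [[0.0344, -0.0313, 0], [0, 0, 0]], [[0.0344, -0.0313, 0], [0, 0, 0]], [[0.0344, -0.0313, 0], [0, 0, 0]], [[0.03, -0.0275, 0], [0, 0, 0]]]';python3 -m pendant '[[[0.03, -0.0275, 0], [0, 0, 0]], [[0.015, -0.0138, 0], [0, 0, 0]], [[0.01, -0.0088, 0], [0, 0, 0]], [[0, 0, 0], [0, 0, 0]], [[0, 0, 0], [0, 0, 0]], [[0, 0, 0], [0, 0, 0]]]'
python3 - <<'E'
from h import *
from cell import robot
np.set_printoptions(precision=4,suppress=True)
s=snap('scene','scene5');w=snap('wrist','wrist5');o=robot.observe();print(o['tool_pos'],o['tool_rot'])
z=o['tool_pos'][2]-.2465
print([proj(s,(.6806,.0375,h)) for h in(.18,z,z+.046,z+.126)],[proj(w,(.6806,.0375,h)) for h in(.18,z,z+.046)])
b=cv2.resize(s['image'][100:220,300:400],None,fx=4.5,fy=4.5,interpolation=cv2.INTER_CUBIC)
a=cv2.resize(w['image'][100:280,255:385],None,fx=2.5,fy=3,interpolation=cv2.INTER_CUBIC)
cv2.imwrite('pics/c5.png',np.hstack([a,b])[:,:,::-1])
E
```

```text
time: 7.92
tool_pos: [0.6426, -0.0077, 0.4737]
tool_rot: [-3.141, 0.001, 0.13]
contact_force: [0.8, 0.4, -1.2]
opening: 0.0278
grip_force: 25.0
time: 8.42
tool_pos: [0.6797, 0.0348, 0.4742]
tool_rot: [3.141, 0.001, 0.128]
contact_force: [0.3, -0.4, -0.7]
opening: 0.0277
grip_force: 25.0
[0.6795 0.0345 0.4749] [3.1413 0.0001 0.1276]
[array([345.5951, 203.7084]), array([345.7512, 187.32  ]), array([345.9068, 170.9826]), array([346.1959, 140.6247])] [array([316.2401, 194.2544]), array([315.529, 210.616]), array([314.5321, 233.5523])]
```

View pics/c5.png

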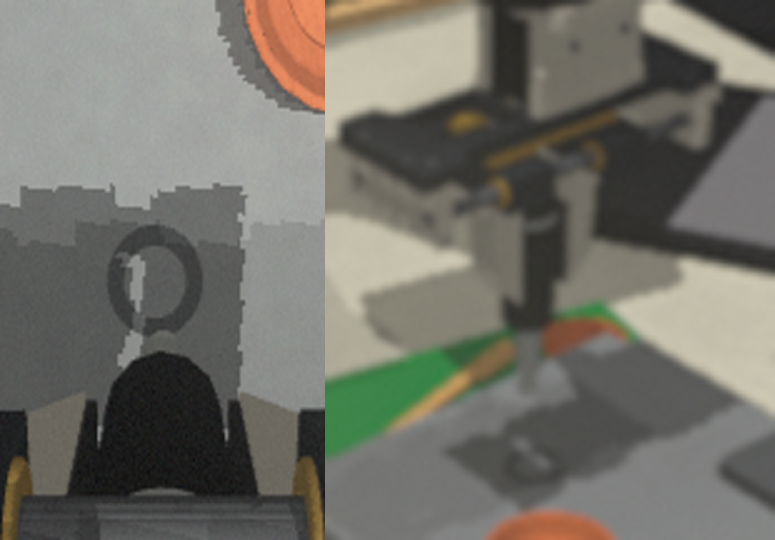

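In the wrist view the ring centre is at about (316.6,193.3), within 1 px of the prediction. In the scene view the tip is at (345.5,187.8), in line with the ring. I'll shift 3 mm left and descend.

Scaled: 0.015 m / 0.8 = 0.0188, -0.003 m / 0.8 = -0.0038.

```bash
python3 -m pendant '[[[0.0019, -0.0038, 0.0125], [0, 0, 0]], [[0, 0, 0.0188], [0, 0, 0]], [[0, 0, 0.015], [0, 0, 0]], [[0, 0, 0.0075], [0, 0, 0]], [[0, 0, 0], [0, 0, 0]], [[0, 0, 0], [0, 0, 0]]]'; python3 -m pendant '[[[0, 0, 0.0025], [0, 0, 0]], [[0, 0, 0.0025], [0, 0, 0]], [[0, 0, 0], [0, 0, 0]], [[0, 0, 0], [0, 0, 0]]]';python3 -m pendant '[[[0, 0, 0.0025], [0, 0, 0]], [[0, 0, 0.0013], [0, 0, 0]], [[0, 0, 0], [0, 0, 0]], [[0, 0, 0], [0, 0, 0]]]'
```

```text
time: 9.02
tool_pos: [0.6809, 0.0385, 0.4317]
tool_rot: [3.142, 0.0, 0.128]
contact_force: [-0.1, -0.6, -0.9]
opening: 0.0277
grip_force: 25.0
time: 9.35
tool_pos: [0.681, 0.0387, 0.4279]
tool_rot: [3.141, -0.0, 0.129]
contact_force: [0.1, 0.1, -1.4]
opening: 0.0276
grip_force: 25.0
time: 9.68
tool_pos: [0.681, 0.0387, 0.425]
tool_rot: [3.141, -0.001, 0.129]
contact_force: [1.0, -0.1, 0.8]
opening: 0.0276
grip_force: 25.0
```

```bash
cat > f.py <<'E'
from cell import robot
import numpy as np
a=[]
for _ in range(8):
    robot.read_camera("wrist"); o=robot.observe(); a.append([*o['tool_pos'],*o['contact_force']])
print(np.round(np.mean(a,0),4),np.std(a,0)[5].round(2))
E
python3 f.py; python3 -m pendant '[[[0, 0, 0.0025], [0, 0, 0]], [[0, 0, 0], [0, 0, 0]], [[0, 0, 0], [0, 0, 0]]]'; python3 f.py;  python3 -m pendant '[[[0, 0, 0.0019], [0, 0, 0]], [[0, 0, 0], [0, 0, 0]], [[0, 0, 0], [0, 0, 0]]]'; python3 f.py
```

```text
[ 0.681   0.0387  0.4249  0.4147 -0.0559  0.2741] 0.31
time: 10.33
tool_pos: [0.681, 0.0387, 0.4227]
tool_rot: [3.141, -0.0, 0.129]
contact_force: [1.2, 0.5, 1.7]
opening: 0.0278
grip_force: 25.0
[ 0.681   0.0387  0.4228  1.0381 -0.0682  0.8286] 0.69
time: 10.98
tool_pos: [0.681, 0.0387, 0.4212]
tool_rot: [3.141, -0.0, 0.129]
contact_force: [1.7, 0.1, 2.3]
opening: 0.0277
grip_force: 25.0
[ 0.681   0.0387  0.4213  1.1374 -0.0955  2.2093] 0.34
```

Run:
```python
from h import *
s=snap('scene','scene6');w=snap('wrist','wrist6');t=snap('top','top6')
print(proj(s,(.6806,.0375,.18)))
b=cv2.resize(s['image'][125:245,270:400],None,fx=4.5,fy=4.5,interpolation=cv2.INTER_CUBIC)
a=cv2.resize(w['image'][130:290,275:360],None,fx=2.5,fy=3.375,interpolation=cv2.INTER_CUBIC)
cv2.imwrite('pics/c6.png',np.hstack([a,b])[:,:,::-1])
```

```text
[345.5951248  203.70840549]
```

View pics/c6.png

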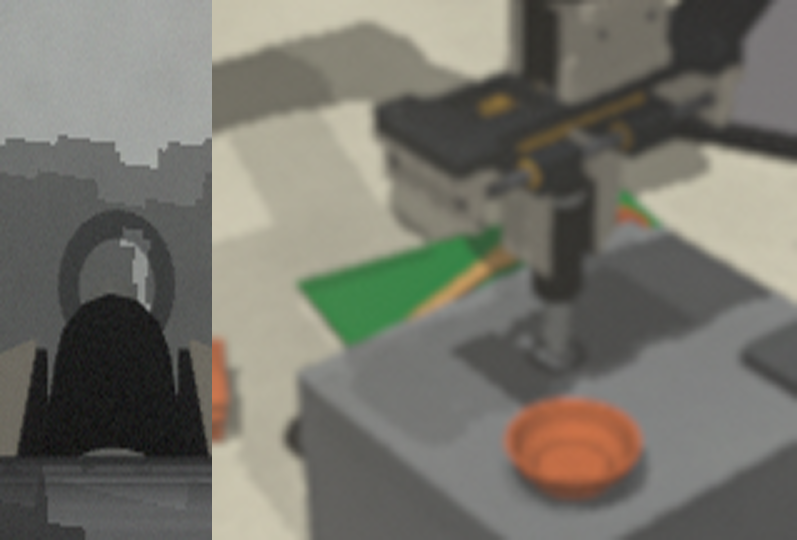

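The scene crop shows the tip inside the ring, perhaps 3–5 mm off centre towards +x/+y. In the wrist view the ring centre is near (321.8,211). I'll check both numerically.

Run:
```python
from h import *
np.set_printoptions(precision=4,suppress=True)
for n,p in(('wrist5',(316.4,193.1)),('wrist6',(321.6,211))): print(n,plane(load(n),p,.18))
s=load('scene6'); g=s['image'].max(2)
print(proj(s,(.681,.0387,.18)),proj(s,(.681,.0387,.266)),proj(s,(.681,.0387,.229)))
s5=load('scene4')
def dark(c):
    m=c['image'][196:212,336:356].max(2).astype(float); wt=np.clip(np.median(m)-6-m,0,None); yy,xx=np.mgrid[196:212,336:356]; return (wt*xx).sum()/wt.sum(),(wt*yy).sum()/wt.sum()
r=dark(s5); print('ring scene4',r,plane(s5,r,.18))
# tip/stem edges in scene6, stem rows
for y in(196,199,202,204,206,208): print(y,g[y,334:356])
```

```text
wrist5 [0.6817 0.0375 0.18  ]
wrist6 [0.6841 0.0374 0.18  ]
[346.0911 203.6381] [346.3958 173.9607] [346.2614 187.0471]
ring scene4 (np.float64(346.18611111111113), np.float64(203.79074074074074)) [0.6817 0.0385 0.18  ]
196 [118 114 105  93  87  84  80  79  80  85  93  99 101 101  96  88  82  79
  78  79  79  79]
199 [ 95  88  81  82  90  95  92  83  81  88  98 102 101 100  93  85  78  77
  79  79  77  79]
202 [ 80  80  81  84  88  89  89  84  86  89  92  97 101  98  89  78  71  67
  69  75  78  80]
204 [81 81 81 81 79 75 72 74 86 97 98 98 93 88 83 79 73 66 66 73 77 78]
206 [81 81 82 81 80 80 77 73 69 70 76 83 86 85 81 76 71 74 79 82 82 83]
208 [ 81  81  81  81  81  81  81  79  79  79  77  76  76  79  83  87  90  96
 100 101  98 101]
```

```bash
python3 -c "
from cell import robot
print(robot.hand_in())"
```

```text
the job is handed in; nothing more can be done
None
```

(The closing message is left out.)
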